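Pin the slipped blade plate back into line

TASK

The white blade plate on the sloping fitting stand has slipped sideways, so that its hole no longer lines up with the hole in the bed beneath it. Take the blue-handled tapered pin out of its holder block and drive it square to the slope through both holes until its collar sits flush on the plate, letting the pin's taper (not a push on the plate) draw the plate into line. Leave the pin there, and do not shift the tub, the spare blade frame or the pusher block.

Things in the scene. Friction and masses are not known exactly. Their poses are not given: they have to be found in the camera images.
- pin_grip (a point): Centre of the pin's round blue handle (28 mm diameter, 62 mm long), on the pin's axis, 104 mm from the tip and 31 mm from the handle's end. The pin is steel, 135 mm long, about 0.18 kg; its z axis runs from tip to handle. At the start it stands upright, tip down, in the holder.
- pin_collar (a point): Point on the pin's axis at the underside of its collar, 67 mm from the tip; z axis from tip to handle. The collar is 36 mm in diameter and 6 mm thick; the handle begins right above it.
- pin_tip (a point): Tip of the pin, on its axis; z axis from tip to handle. From the tip the taper is 45 mm long and grows evenly from 6 to 22 mm diameter, then a straight 22 mm shank runs to the collar 67 mm from the tip.
- holder: Fixed black holder block 70 x 70 mm, 72 mm high, on a 90 x 90 x 3 mm foot plate, with an upright square through hole 27 mm wide in its centre in which the pin stands with its collar resting on the top face. Origin at the centre of the underside, z up.
- stand: Fixed fitting stand, base 190 x 180 mm, up to about 180 mm high. Origin at the centre of its underside, z up. Its bed slopes at 30 degrees, rising towards the stand's own +x; the low edge with the holes is on its -x side, which faces the robot to within about 20 degrees.
- fixed_hole (a point): On the axis of the bed's hole (23.5 mm diameter), level with the white plate's top face; pin_collar comes here when the pin is home. z: hole axis, up out of the slope, 30 degrees from vertical, leaning to the stand's -x; x: up the slope; y: across. Below it: plate 8 mm, gap 1 mm, bed 10 mm, then free space for the tip.
- plate_hole (a point): Centre of the hole (23.5 mm diameter) in the white sliding plate (166 mm up the slope, 130 mm across), at its top face; axes as fixed_hole. A raised blade frame 13 mm high stands on the plate, its edge 32 mm up the slope from here, so a hand round the pin is best placed with its fingers on the two y sides.
- blade_plate (a joint): Sideways slip of the white plate on the bed in m, positive to the fixed_hole's +y; 0 when its hole is in line with the bed's hole, 4 to 7 mm out at the start, stops at +-9 mm. It slides against about 3 N of friction, has no spring and stays where it is left.
- yeast_tub: Small printed food tub, 72 mm across and 71 mm high, standing on the table; origin under its centre.
- spare_frame: Spare square die-cast blade frame, 102 x 102 x 13 mm, lying on the table; origin under its centre.
- pusher_block: White square pusher block with many small pegs on top, 83 x 83 x 16 mm, lying on the table; origin under its centre.
Not all that is in view belongs to the job. What is meant by the part that bears pin_grip is not orange, and is the larger of those in its own colour.

How it is judged:
On the way:
1. the pin's tip is in the plate's hole, at least 4 mm below the plate's top face, while the plate is still more than 2.5 mm out of line (z of pin_tip in the frame of fixed_hole below -0.004 m and distance between pin_tip and plate_hole below 0.03 m and value of joint blade_plate above 0.0025 m), for 0.05 s.
At the end, for the whole second after the job is handed in: The pin stands through both holes, released and at rest: the middle of its collar's underside within 4 mm of its home point and no more than 2.5 mm off the plate, its axis within 0.09 rad of the hole's axis, and the white plate within 2.5 mm of being in line (distance between pin_collar and fixed_hole below 0.004 m and z of pin_collar in the frame of fixed_hole below 0.0025 m and angle between the z axis of pin_collar and the z axis of fixed_hole, either way round below 0.09 rad and value of joint blade_plate between -0.0025 and 0.0025 m); the robot touches nothing.
It fails at once if the tub, the spare frame or the pusher block is shifted by more than 30 mm (distance of any of yeast_tub, spare_frame, pusher_block from where it was at the start of the episode above 0.03 m).
It also fails if it takes over 45 s, if anything falls off the work surface, if the arm or the gripper's body presses on something with over 40 N, if the wrist force passes 120 N, or if a joint passes its speed limit or range.

ROBOT

A 6-joint arm with a two-finger parallel gripper is mounted at the origin on a cart in front of the work surface, level with it; the furniture and walls round the work are solid. World frame = base frame: x ahead of the robot, y to its left, z up, the work surface at z = 0. Lengths are in m, angles in rad, forces in N, time in s.
With the tool pointing down it reaches from about 0.35 to 0.775 m from the base axis. Payload 7.3 kg.
Tool frame: the origin (TCP) lies midway between the tips of the shut fingers; the grasp point (between the pads) lies 19 mm behind it; z points along the fingers, y is the direction in which the jaws open and shut (so a half turn about z gives the same grasp; the last joint's range is limited). The gripper opens to 92 mm and grips with 3 to 60 N. Pads are 19 mm wide; open, the fingers measure 130 mm over their backs; the gripper's body (75 mm by 190 mm) begins 47 mm behind the grasp point.
Start: joints at [-1.257, 0.342, 1.524, -0, 1.275, -0.146], TCP at [0.233, -0.47, 0.227] pointing down, gripper open.
Joint ranges: [-2.53, 2.53], [-0.77, 2.02], [0.04, 2.7], [-1, 4.14], [0.28, 2.66], [-3.11, 3.11]. Speed limits (rad/s): [2.57, 2.57, 3.14, 3.14, 3.14, 3.14].

INTERFACE

Orientations are given as [roll, pitch, yaw] about the fixed x, y, z axes, in that order (R = Rz(yaw) Ry(pitch) Rx(roll)).
In Python, from cell import status, eyes, job gives the robot as it stands.
- The arm moves only by the tool jog_arm, never from a script. Its argument "series" is a list of rows, each a list of 3 entries, a list of its own where there are three numbers: the gripper command: -1 is shut, 1 is fully open, values between are in proportion, then the shift along the tool's x, y, z in m, then the turn, a rotation vector about the tool's x, y, z in rad. In form: [[grip, [x, y, z], [ax, ay, az]], ...]. A call has 1 to 12 rows; each row is the pose to reach, as a shift and turn from the pose commanded when the call began, along the tool's axes at that moment; what a row does not reach only later rows make up. A row lasts 1/12 s, in which the tool goes at most 41.7 mm and 7.16 degrees, less where a joint would pass 70% of its speed; a pose out of reach is approached as far as the arm can. A call with a gripper value outside its range is refused whole. The fingers move at their own pace and stop on an object; "squeeze" is the grip in N (left out, the last holds). Time passes only in rows, so rows that repeat a pose let the fingers close. It gives the time, the measured TCP pose, the force and the opening at its end, in the units of the state.
- status.observe(): the state, without advancing time (a new reading comes with each control period).
- eyes.read_camera(name): name is "scene" or "top"; returns a dict with "img" (384x512x3 uint8, red, green, blue), "range_z" (384x512 float32, m along the optical axis (not along the pixel's ray), 0 where there is no reading), "camera_matrix" (3x3 intrinsics, pixels), "T" (4x4, takes a point from camera to world coordinates). Camera axes: x right, y down, z forward; pixel columns grow to the right and rows downward; lengths in m; the calibration is good to about 2 mm. A picture is of the moment at which its call begins.
- job.hand_in(): hands the job in, once; it reports no verdict.
The state is a dict: "time": time; "qpos": joint angles; "qvel": joint speeds; "joint_efforts": joint torques, N m; "tool_pos": TCP position; "tool_rot": TCP orientation; "contact_force": force on the tool from outside, world axes, zero at the start; "torque": the same for the moment, N m; "opening": finger opening in m.
Only numpy, scipy, OpenCV 4.12 (cv2) and the standard library are available. Lean on these libraries where they do the work, as an engineer would, in place of code of your own. Each camera call takes 0.05 s, during which the arm holds its last target.

## Working session

There is one attempt and no reset: what is moved stays moved. The work goes in short steps, Python scripts to look and compute and a tool call to move; the robot and the scene stay as the last step left them, time stands still between calls to the robot, and variables do not carry over. Pictures are saved under pics/ and viewed, and the job is handed in when it is done.

Besides the shell and the picture viewer there is one more tool, called after ">>>" as name(argument=value, ...) on one line, values as JSON. jog_arm: Moves the arm, as the interface text tells. Its arguments: {"type":"object","properties":{"series":{"type":"array","items":{"type":"array"}},"squeeze":{"type":"number"}},"required":["series"]}

```bash
mkdir -p pics; ls; cat > h.py <<'E'
import numpy as np, cv2
from cell import status, eyes, job
def snap(n,tag):
    d=eyes.read_camera(n); np.savez('pics/%s_%s.npz'%(n,tag),**d)
    cv2.imwrite('pics/%s_%s.png'%(n,tag),cv2.cvtColor(d['img'],cv2.COLOR_RGB2BGR)); return d
def cloud(d):
    z=d['range_z'];K=d['camera_matrix'];h,w=z.shape
    u,v=np.meshgrid(np.arange(w),np.arange(h))
    p=np.stack([(u-K[0,2])/K[0,0]*z,(v-K[1,2])/K[1,1]*z,z],-1)
    return p@d['T'][:3,:3].T+d['T'][:3,3]
E
python3 - <<'E'
from h import *
for n in('scene','top'):
    d=snap(n,'a'); print(n,d['camera_matrix'],d['T'].round(3))
print(status.observe())
E
```

```text
pics
scene [[426.83686332   0.         256.43735976]
 [  0.         426.83686332 183.28102145]
 [  0.           0.           1.        ]] [[-0.774 -0.296  0.56  -0.199]
 [-0.633  0.342 -0.694  0.939]
 [ 0.014 -0.892 -0.452  0.677]
 [ 0.     0.     0.     1.   ]]
top [[469.72729115   0.         255.24238795]
 [  0.         469.72729115 192.45317063]
 [  0.           0.           1.        ]] [[ 7.200e-02 -9.270e-01  3.680e-01 -1.220e-01]
 [-9.970e-01 -6.900e-02  2.200e-02 -1.000e-03]
 [ 5.000e-03 -3.680e-01 -9.300e-01  1.697e+00]
 [ 0.000e+00  0.000e+00  0.000e+00  1.000e+00]]
{'time': 0.1, 'qpos': array([-1.25703178e+00,  3.42641700e-01,  1.52489694e+00,  7.96597345e-06,
        1.27541342e+00, -1.46008809e-01]), 'qvel': array([-9.80340285e-04, -1.87425932e-03, -1.75102721e-03,  6.93515197e-05,
       -1.65697149e-03, -1.30683725e-03]), 'joint_efforts': array([ 3.30655123e-03, -4.32002592e+01, -2.44696033e+01,  7.19611743e-02,
        5.25205024e-02, -4.83325073e-05]), 'tool_pos': array([ 0.23287312, -0.47012934,  0.22612893]), 'tool_rot': array([-3.14024883e+00, -2.05316762e-04,  4.59770891e-01]), 'contact_force': array([-0.2110918 ,  0.86388809, -0.18746565]), 'torque': array([ 0.00583566, -0.01942253, -0.061124  ]), 'opening': 0.0918420305993926}
```

View pics/scene_a.png

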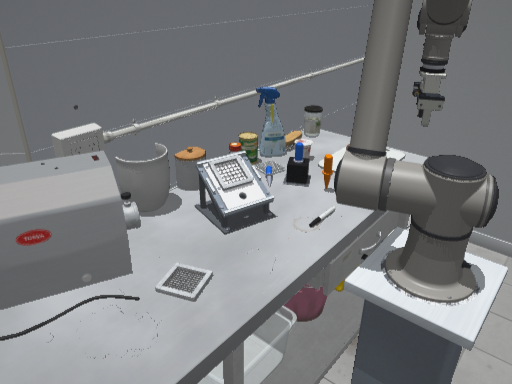

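View pics/top_a.png

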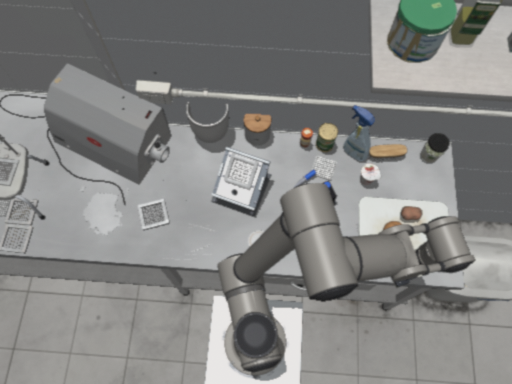

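The scene view shows three candidates: a blue handle in the black block at about (299,155), a smaller blue thing at about (268,170), and an orange one at about (328,165). The stand is at (235,190), and its plate hole is near (243,195). The top view shows blue at (310,175) and (322,185), partly hidden by the arm. I'll check close crops next.

```bash
python3 - <<'E'
from h import *
a=cv2.imread('pics/scene_a.png'); b=cv2.imread('pics/top_a.png')
cv2.imwrite('pics/c1.png',np.vstack([cv2.resize(a[135:225,190:350],None,fx=5,fy=5,interpolation=2)]))
cv2.imwrite('pics/c2.png',cv2.resize(b[110:230,200:350],None,fx=5,fy=5,interpolation=2))
for n,bgr in(('scene',a),('top',b)):
    d=dict(np.load('pics/%s_a.npz'%n)); P=cloud(d)
    hsv=cv2.cvtColor(bgr,cv2.COLOR_BGR2HSV)
    m=cv2.inRange(hsv,(105,130,50),(125,255,255))
    k,l,s,c=cv2.connectedComponentsWithStats(m)
    for i in range(1,k):
        if s[i,4]>15:
            q=P[(l==i)&(d['range_z']>0)]; print(n,s[i],c[i].round(1),np.median(q,0).round(3),q.min(0).round(3),q.max(0).round(3))
E
```

```text
scene [257  88  23  19 240] [267.7  95.1] [ 0.765 -0.317  0.249] [ 0.739 -0.359  0.205] [ 0.803 -0.291  0.276]
scene [295 143   8  17 126] [298.5 151.2] [ 0.544 -0.21   0.115] [ 0.533 -0.222  0.081] [ 0.561 -0.2    0.142]
scene [266 166   6   8  43] [268.5 169.4] [ 0.639 -0.165  0.032] [ 0.62  -0.217  0.015] [ 0.665 -0.148  0.039]
top [356 112  16  13  65] [363.6 119.8] [ 0.75  -0.329  0.256] [ 0.736 -0.353  0.228] [ 0.778 -0.303  0.275]
top [306 170   9   9  44] [310.1 174.2] [ 0.629 -0.169  0.031] [ 0.612 -0.183  0.021] [ 0.645 -0.153  0.048]
top [325 182   6   6  22] [327.8 184.1] [ 0.545 -0.223  0.14 ] [ 0.536 -0.232  0.131] [ 0.555 -0.212  0.146]
```

View pics/c1.png

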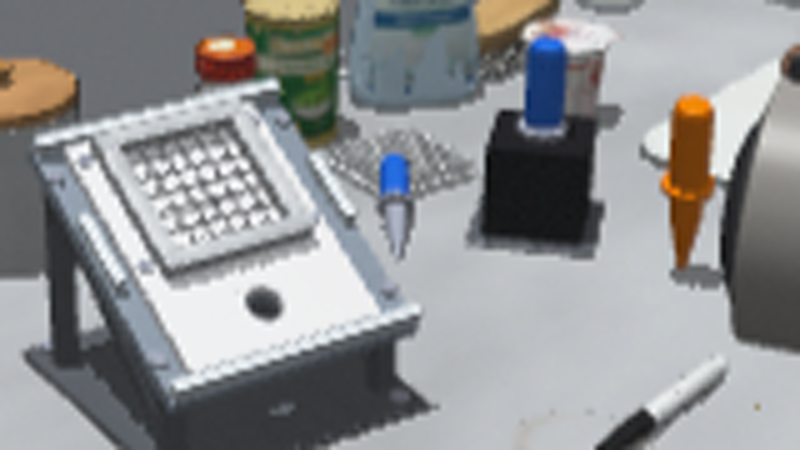

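View pics/c2.png

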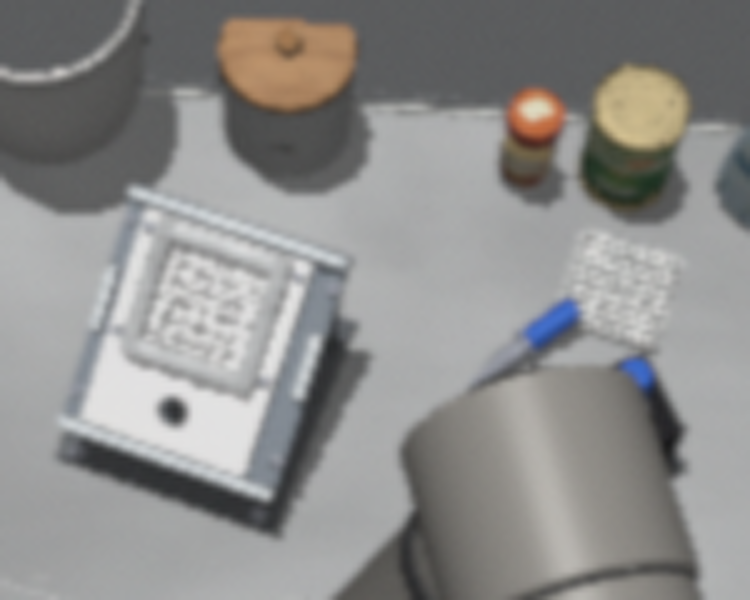

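The pin I want is the blue one in the black block (scene (298,151), handle top at z≈0.14, which fits). The small blue one is lying loose at z≈0.03, and the orange one is excluded by the description. Next I'll measure the holder, the pin and the stand.

```bash
python3 - <<'E'
from h import *
from scipy.optimize import least_squares
for n in('scene','top'):
    d=dict(np.load('pics/%s_a.npz'%n)); P=cloud(d); hsv=cv2.cvtColor(d['img'],cv2.COLOR_RGB2HSV)
    m=cv2.inRange(hsv,(105,130,50),(125,255,255))>0
    sel=m&(abs(P[...,0]-.545)<.04)&(abs(P[...,1]+.215)<.04)&(P[...,2]>.07)
    q=P[sel]
    side=q[q[:,2]<.132]; top=q[q[:,2]>.134]
    print(n,len(side),len(top),top.mean(0).round(4) if len(top) else '', top[:,2].max() if len(top) else '')
    if len(side)>20:
        r=least_squares(lambda p:np.hypot(side[:,0]-p[0],side[:,1]-p[1])-.014,[.54,-.22],loss='soft_l1',f_scale=.002); print('cyl',r.x,np.std(r.fun))
    # table plane
    # plate: white pts in slope
    R=(P[...,0]>.45)&(P[...,0]<.75)&(abs(P[...,1])<.16)&(P[...,2]>.04)&(P[...,2]<.2)&(hsv[...,2]>200)&(hsv[...,1]<30)
    q=P[R]; 
    # ransac plane
    rng=np.random.default_rng(0);best=0
    for _ in range(500):
        a=q[rng.choice(len(q),3,False)]; nn=np.cross(a[1]-a[0],a[2]-a[0]); nn/=np.linalg.norm(nn)+1e-12
        ii=abs((q-a[0])@nn)<.002
        if ii.sum()>best: best=ii.sum();I=ii
    a=q[I]; c=a.mean(0); nn=np.linalg.svd(a-c)[2][2]; nn*=np.sign(nn[2])
    print('plane',len(q),best,c.round(4),nn.round(4),'tilt',np.degrees(np.arccos(nn[2])),'yaw of upslope',np.degrees(np.arctan2(-nn[1],-nn[0])))
    tb=(P[...,0]>.4)&(P[...,0]<.6)&(P[...,1]>-.15)&(P[...,1]<.3)&(abs(P[...,2])<.02); print('table z',np.median(P[tb][:,2]))
E
```

```text
scene 102 20 [ 0.5457 -0.214   0.1381] 0.14186694725307603
cyl [ 0.54953248 -0.21959101] 0.0026275473863039914
plane 1281 631 [0.5419 0.1021 0.1018] [-0.484   0.1465  0.8627] tilt 30.377769577830446 yaw of upslope -16.844155443324503
table z 0.00022900078601251206
top 1 21 [ 0.5456 -0.2217  0.1405] 0.14601722891426094
plane 762 256 [0.544  0.0991 0.1054] [-0.4806  0.1248  0.868 ] tilt 29.77463608172194 yaw of upslope -14.56062879641823
table z 0.00037853953424948905
```

```bash
cat >> h.py <<'E'
def frame(psi,tilt=np.pi/6):
    x=np.array([np.cos(psi)*np.cos(tilt),np.sin(psi)*np.cos(tilt),np.sin(tilt)])
    z=np.array([-np.cos(psi)*np.sin(tilt),-np.sin(psi)*np.sin(tilt),np.cos(tilt)])
    return np.c_[x,np.cross(z,x),z]
def proj(d,X):
    T=d['T'];c=(X-T[:3,3])@T[:3,:3]; K=d['camera_matrix']
    return (c/c[...,2:])@K.T
def rect(d,R,o,s=(-.08,.2),t=(-.12,.12),k=2500):
    S=np.arange(s[1],s[0],-1/k);Tt=np.arange(t[1],t[0],-1/k)
    g=np.stack(np.meshgrid(Tt,S),-1)
    X=o+g[...,1:]*R[:,0]+g[...,:1]*R[:,1]
    uv=proj(d,X).astype(np.float32)
    return cv2.remap(d['img'],uv[...,0],uv[...,1],cv2.INTER_CUBIC)
E
python3 - <<'E'
from h import *
R=frame(np.radians(-15.7)); print(R)
o=None
for n in('scene','top'):
    d=dict(np.load('pics/%s_a.npz'%n)); P=cloud(d); hsv=cv2.cvtColor(d['img'],cv2.COLOR_RGB2HSV)
    w=(P[...,0]>.45)&(P[...,0]<.7)&(abs(P[...,1]-.09)<.1)&(P[...,2]>.04)&(P[...,2]<.2)
    h=(P@R[:,2]); hh=h[w&(hsv[...,2]>200)&(hsv[...,1]<30)]
    print(n,np.histogram(hh,bins=np.arange(-.20,-.1,.002)) if 0 else np.percentile(hh,[5,25,50,75,95]).round(4))
    # dark hole blob near
    m=(hsv[...,2]<90)
    k,l,s,c=cv2.connectedComponentsWithStats(m.astype(np.uint8))
    for i in range(1,k):
        if 8<s[i,4]<200:
            q=P[(l==i)&w]
            if len(q)>5: print(s[i],c[i].round(2),np.median(q,0).round(3))
E
```

```text
[[ 0.83371551  0.27060045 -0.48134587]
 [-0.23434686  0.96269175  0.13530022]
 [ 0.5         0.          0.8660254 ]]
scene [-0.1624 -0.1601 -0.1584 -0.1555 -0.1459]
[240 194   6   4  19] [242.42 195.68] [0.531 0.101 0.076]
top [-0.1639 -0.16   -0.1569 -0.1538 -0.1475]
```

```bash
python3 - <<'E'
from h import *
R=frame(np.radians(-15.7))
D={n:dict(np.load('pics/%s_a.npz'%n)) for n in('scene','top')}
off={}
for n,d in D.items():
    P=cloud(d); hsv=cv2.cvtColor(d['img'],cv2.COLOR_RGB2HSV); L=(P-np.array([.53,.1,.09]))@R
    w=(abs(L[...,0])<.028)&(abs(L[...,1])<.05)&(abs(L[...,2])<.03)&(hsv[...,2]>200)&(hsv[...,1]<30)
    h=(P@R[:,2])[w]; off[n]=np.median(h); print(n,w.sum(),np.median(h).round(4),h.std().round(4))
h=np.mean(list(off.values()))
o=np.array([.53,.1,.09]); o=o+R[:,2]*(h-o@R[:,2]); print('o',o)
out=[cv2.resize(rect(d,R,o,(-.06,.18),(-.11,.11),1800),None) for d in D.values()]
cv2.imwrite('pics/rect.png',cv2.cvtColor(np.hstack(out),cv2.COLOR_RGB2BGR)); print(out[0].shape)
E
```

```text
scene 337 -0.1587 0.005
top 204 -0.1572 0.0047
o [0.52725811 0.10077071 0.09493314]Traceback (most recent call last):
  File "<stdin>", line 11, in <module>
cv2.error: OpenCV(4.12.0) /io/opencv/modules/imgproc/src/resize.cpp:4211: error: (-215:Assertion failed) inv_scale_x > 0 in function 'resize'
```

```bash
python3 - <<'E'
from h import *
R=frame(np.radians(-15.7))
D={n:dict(np.load('pics/%s_a.npz'%n)) for n in('scene','top')}
o=np.array([.52726,.10077,.09493])
out=[rect(d,R,o,(-.06,.18),(-.11,.11),1800) for d in D.values()]
cv2.imwrite('pics/rect.png',cv2.cvtColor(np.hstack(out),cv2.COLOR_RGB2BGR)); print(out[0].shape)
E
```

```text
(432, 396, 3)
```

View pics/rect.png

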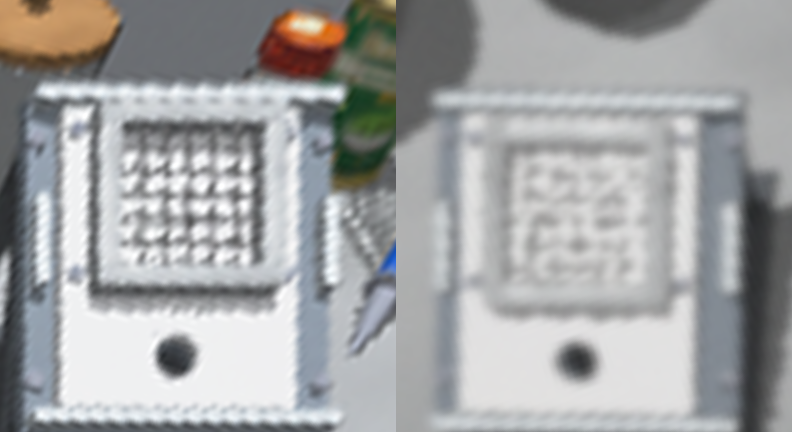

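```bash
python3 - <<'E'
from h import *
R=frame(np.radians(-15.7))
D={n:dict(np.load('pics/%s_a.npz'%n)) for n in('scene','top')}
o=np.array([.52726,.10077,.09493])
k=4000
def edges(prof,t0,th):
    g=np.gradient(cv2.GaussianBlur(prof.reshape(1,-1).astype(np.float32),(0,0),4).ravel())
    r=[]
    for i in range(3,len(g)-3):
        if abs(g[i])>th and abs(g[i])==abs(g[max(0,i-8):i+9]).max(): r.append((round((t0-i/k)*1000,1),round(float(g[i]),2)))
    return r
for n,d in D.items():
    # hole
    for pd in (0,):
        im=cv2.cvtColor(rect(d,R,o+pd*R[:,2],(-.04,.04),(-.04,.04),k),cv2.COLOR_RGB2GRAY)
        for th in (110,140,170):
            m=(im<th).astype(np.uint8); kk,l,s,c=cv2.connectedComponentsWithStats(m)
            j=min((i for i in range(1,kk) if s[i,4]>3000),key=lambda i:np.hypot(*(c[i]-[160,160])))
            print(n,'hole',th,'t,s mm',(40-c[j][0]/k*1000).round(2),(40-c[j][1]/k*1000).round(2),'w,h mm',s[j,2]/k*1e3,s[j,3]/k*1e3)
    for z in(0,-.009):
        im=cv2.cvtColor(rect(d,R,o+z*R[:,2],(-.06,.18),(-.12,.12),k),cv2.COLOR_RGB2GRAY)
        for s0,s1 in((-.032,-.022),(-.022,-.005),(.0,.02),(.11,.12)):
            a=im[int((.18-s1)*k):int((.18-s0)*k)].mean(0); print(n,z,s0,edges(a,.12,1.5))
E
```

```text
scene hole 110 t,s mm 0.38 18.2 w,h mm 80.0 6.25
scene hole 140 t,s mm -0.02 17.74 w,h mm 80.0 10.25
scene hole 170 t,s mm -0.05 16.26 w,h mm 80.0 16.5
scene 0 -0.032 [(97.5, 4.48), (81.0, -1.63), (76.5, 6.8), (21.0, -4.15), (5.5, 4.26), (-54.2, -4.65)]
scene 0 -0.022 [(96.8, 4.59), (76.8, 6.32), (22.5, -6.77), (2.0, 4.87), (-54.7, -4.58), (-72.3, 1.61), (-83.2, -1.72)]
scene 0 0.0 [(118.2, 2.62), (107.8, -7.58), (97.0, 4.21), (85.8, 1.73), (76.2, 5.93), (61.0, -3.51), (-42.8, 3.74), (-55.0, -4.48), (-73.3, 2.91), (-87.5, -1.9), (-96.0, 1.82), (-116.5, 2.53)]
scene 0 0.11 [(95.5, 3.53), (91.2, -1.57), (75.2, 6.82), (59.8, -6.87), (54.0, 5.4), (42.2, -2.13), (-38.0, 1.88), (-56.5, -5.39), (-75.3, -2.12), (-118.0, 2.88)]
scene -0.009 -0.032 [(92.8, 3.42), (76.8, -1.5), (71.8, 6.41), (12.7, -2.18), (1.3, 2.02), (-60.5, -4.36)]
scene -0.009 -0.022 [(92.0, 4.63), (71.8, 6.23), (17.2, -8.35), (-3.8, 5.94), (-60.8, -4.48), (-78.5, 1.62), (-99.2, 1.81)]
scene -0.009 0.0 [(117.5, 4.33), (103.2, -7.04), (92.0, 4.2), (71.2, 5.79), (55.7, -1.62), (-48.8, 2.16), (-61.0, -4.44), (-79.0, 2.22), (-9
[... 362 characters left out ...]
.64), (0.5, 3.65), (-55.0, -3.33), (-81.3, -2.78), (-104.0, 2.28), (-104.3, 2.28)]
top 0 -0.022 [(75.2, 2.64), (18.7, -2.57), (0.0, 2.63), (-55.2, -3.31), (-81.5, -2.6), (-105.8, 2.42)]
top 0 0.0 [(75.5, 2.72), (-44.0, 1.75), (-55.7, -3.09), (-81.0, -2.62), (-110.0, 2.35)]
top 0 0.11 [(73.2, 2.16), (-57.7, -2.37), (-83.7, 2.19)]
top -0.009 -0.032 [(77.2, 2.54), (21.2, -3.02), (1.8, 4.03), (-54.0, -3.3), (-80.3, -2.74), (-103.8, 2.35)]
top -0.009 -0.022 [(77.0, 2.65), (20.2, -2.2), (1.8, 2.21), (-54.0, -3.31), (-80.5, -2.58), (-105.0, 2.4)]
top -0.009 0.0 [(77.2, 2.67), (-43.0, 1.73), (-54.7, -2.96), (-80.0, -2.73), (-109.3, 2.37)]
top -0.009 0.11 [(75.0, 2.01), (-56.5, -2.06), (-83.0, 2.12)]
```

```bash
python3 - <<'E'
from h import *
R=frame(np.radians(-16.6))
D={n:dict(np.load('pics/%s_a.npz'%n)) for n in('scene','top')}
o=np.array([.52726,.10077,.09493])
k=4000
def edges(prof,t0,th):
    g=np.gradient(cv2.GaussianBlur(prof.reshape(1,-1).astype(np.float32),(0,0),4).ravel())
    return [(round((t0-i/k)*1000,1),round(float(g[i]),1)) for i in range(3,len(g)-3) if abs(g[i])>th and abs(g[i])==abs(g[max(0,i-8):i+9]).max()]
out=[]
for n,d in D.items():
    full=rect(d,R,o,(-.07,.16),(-.11,.11),1800); out.append(full)
    im=cv2.cvtColor(rect(d,R,o,(-.07,.16),(-.12,.12),k),cv2.COLOR_RGB2GRAY)
    # s profile at t=+-40: bars
    for t0 in(.06,.04,-.02,-.04):
        a=im[:,int((.12-t0-.005)*k):int((.12-t0+.005)*k)].mean(1); print(n,'s-prof t',t0,edges(a,.16,1.5))
    for s0 in(-.025,.0,.03,.05,.07,.09,.11):
        a=im[int((.16-s0-.004)*k):int((.16-s0+.004)*k)].mean(0); print(n,s0,edges(a,.12,.8))
    im2=im[int(.16*k):int(.21*k),int(.08*k):int(.14*k)]
    for th in(80,110,140):
        kk,l,s,c=cv2.connectedComponentsWithStats((im2<th).astype(np.uint8))
        for i in range(1,kk):
            if 2000<s[i,4]<12000: print('hole',th,(40-c[i][0]/4).round(2),(0-c[i][1]/4).round(2),s[i,2:4]/4)
cv2.imwrite('pics/rect2.png',cv2.cvtColor(np.hstack(out),cv2.COLOR_RGB2BGR))
E
```

```text
scene s-prof t 0.06 [(152.8, -3.3), (133.2, 5.5), (126.0, -7.1), (121.0, 3.9), (111.5, -2.0), (106.0, 2.8), (27.2, 1.7), (14.5, 2.5), (7.3, 2.1), (-44.7, -1.9), (-48.7, 1.7), (-54.5, -8.5), (-62.5, -1.7)]
scene s-prof t 0.04 [(132.8, 5.2), (126.5, -2.1), (112.5, -5.2), (106.3, 2.7), (95.5, 4.1), (88.8, -2.4), (81.8, 4.2), (74.0, -3.4), (69.2, 4.7), (62.0, -3.0), (54.5, 3.2), (47.2, -3.3), (42.5, 4.5), (35.5, -1.9), (21.5, -6.1), (15.3, 3.2), (6.3, 3.8), (-45.0, -1.8), (-49.2, 1.6), (-54.5, -8.3), (-62.5, -1.7)]
scene s-prof t -0.02 [(133.5, 5.1), (126.5, -2.3), (113.2, -4.9), (104.5, 2.3), (94.5, 3.9), (87.5, -4.0), (82.0, 5.4), (75.2, -4.7), (69.0, 5.0), (61.5, -3.5), (55.8, 2.7), (48.8, -4.9), (42.5, 5.5), (37.5, -2.2), (21.7, -5.4), (15.3, 3.2), (7.5, 3.8), (-44.5, -1.9), (-48.7, 1.6), (-54.2, -8.2), (-62.0, -1.6)]
scene s-prof t -0.04 [(136.0, 4.6), (126.5, -2.1), (23.0, -4.0), (16.5, 3.5), (8.5, 3.4), (-44.7, -2.3), (-49.0, 1.9), (-54.2, -8.2)]
scene -0.025 [(96.5, 4.9), (80.5, -1.7), (75.8, 6.6), (21.7, -5.8), (4.2, 5.7), (-54.5, -4.8), (-71.3, 1.5)]
scene 0.0 [(108.0, -7.3), (
[... 3358 characters left out ...]
9), (12.7, -1.2), (6.7, 1.2), (-27.5, -1.2), (-43.8, 2.6), (-55.7, -3.3), (-70.2, 2.3), (-80.3, -4.8), (-98.0, 1.2), (-115.7, 2.3)]
top 0.07 [(75.2, 2.9), (62.5, -1.6), (54.2, -1.0), (46.8, 2.4), (40.2, -1.3), (9.2, 0.9), (-2.0, -0.8), (-16.3, 1.4), (-27.0, -1.6), (-44.3, 2.8), (-55.7, -3.6), (-81.8, -3.3), (-98.2, 2.6), (-117.0, 0.8)]
top 0.09 [(88.2, -1.1), (75.5, 2.6), (62.8, -1.8), (52.5, -1.3), (45.8, 2.3), (33.0, 1.0), (-2.5, 1.0), (-29.0, -0.8), (-37.8, -1.2), (-44.8, 2.9), (-56.0, -3.6), (-77.5, -0.9), (-85.8, 1.9)]
top 0.11 [(95.2, 1.5), (75.5, 2.5), (62.2, -1.1), (49.5, 1.0), (-43.5, 2.0), (-56.0, -3.3), (-83.0, 1.7)]
hole 110 8.99 -20.6 [17. 16.]
hole 140 9.07 -20.65 [20.75 19.25]
```

View pics/rect2.png

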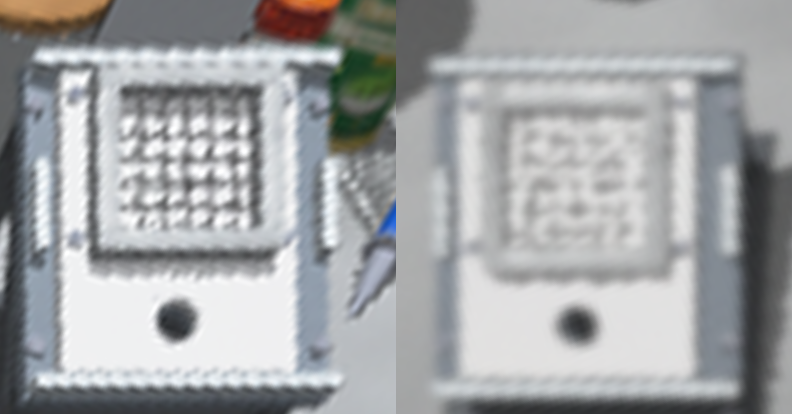

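The white plate's edges give centre t≈+10.4 mm. The side guides and bed edges give the stand's centre line at t≈+5.6 mm, so the plate has slipped about +4.8 mm, with the sign and range as expected. Next is the pin's xy and the first move.

```bash
cat >> h.py <<'E'
from scipy.spatial.transform import Rotation as Ro
def ray(d,u,v):
    T=d['T'];r=T[:3,:3]@np.linalg.inv(d['camera_matrix'])@np.array([u,v,1.]);return T[:3,3],r/np.linalg.norm(r)
def onz(d,u,v,z):
    c,r=ray(d,u,v);return c+r*(z-c[2])/r[2]
def go(pos,Rm):
    s=status.observe();A=Ro.from_euler('xyz',s['tool_rot'])
    print('t',s['time'],'shift',(A.inv().apply(np.array(pos)-s['tool_pos'])).round(4),'turn',(A.inv()*Ro.from_matrix(Rm)).as_rotvec().round(4),'pos',s['tool_pos'].round(4),'F',s['contact_force'].round(1),'open',round(s['opening'],4))
PSI=np.radians(-16.6)
def down(yaw=PSI): return Ro.from_euler('xyz',[np.pi,0,yaw]).as_matrix()
def sl(): 
    R=frame(PSI); return np.c_[R[:,0],-R[:,1],-R[:,2]]
FH=np.array([.52726,.10077,.09493])+frame(PSI)@np.array([-.0194,.00565,0])
E
python3 - <<'E'
from h import *
S=dict(np.load('pics/scene_a.npz'));T=dict(np.load('pics/top_a.npz'))
m=cv2.inRange(cv2.cvtColor(S['img'],cv2.COLOR_RGB2HSV),(100,90,40),(125,255,255))
for v in range(141,164): 
    r=np.where(m[v,285:315])[0]+285; 
    if len(r): print(v,r.min(),r.max(),end='; ')
c,r=ray(S,298.5,151.2); tp=onz(T,327.8,184.1,.1405); print()
print('top cap',tp); k=r[:2]/np.linalg.norm(r[:2]); print('scene line at closest',c[:2]+k*((tp[:2]-c[:2])@k), 'pt z.109',onz(S,298.5,151.2,.109))
print('FH',FH)
go([.546,-.22,.2],down())
E
```

```text
142 298 299; 143 296 302; 144 296 302; 145 295 302; 146 295 302; 147 295 302; 148 295 302; 149 295 302; 150 295 302; 151 295 302; 152 295 302; 153 295 302; 154 295 302; 155 295 302; 156 295 302; 157 295 302; 158 295 302; 159 295 301; 160 297 300; 
top cap [ 0.54521038 -0.22219326  0.1405    ]
scene line at closest [ 0.55002706 -0.21907667] pt z.109 [ 0.55078361 -0.22024591  0.109     ]
FH [0.51277346 0.11098434 0.08523   ]
t 0.1 shift [ 0.3916 -0.0852  0.0263] turn [-1.400e-03  3.000e-04  7.495e-01] pos [ 0.2329 -0.4701  0.2261] F [-0.2  0.9 -0.2] open 0.0918
```

>>> jog_arm(series=[[1, [0.04, -0.008, 0.0], [0, 0, 0.1]], [1, [0.08, -0.017, 0.0], [0, 0, 0.2]], [1, [0.12, -0.026, 0.0], [0, 0, 0.3]], [1, [0.16, -0.035, 0.0], [0, 0, 0.4]], [1, [0.2, -0.044, 0.0], [0, 0, 0.5]], [1, [0.24, -0.053, 0.0], [0, 0, 0.6]], [1, [0.28, -0.062, 0.005], [0, 0, 0.7]], [1, [0.32, -0.07, 0.01], [0, 0, 0.75]], [1, [0.36, -0.078, 0.02], [0, 0, 0.75]], [1, [0.392, -0.085, 0.026], [0, 0, 0.75]], [1, [0.392, -0.085, 0.026], [0, 0, 0.75]]], squeeze=40)

```text
time: 1.02
tool_pos: [0.5496, -0.2155, 0.1984]
tool_rot: [-3.139, 0.002, -0.285]
contact_force: [-1.3, 0.5, 0.2]
opening: 0.0919
```

```bash
python3 - <<'E'
from h import *
d=snap('scene','b')
cv2.imwrite('pics/c3.png',cv2.resize(cv2.imread('pics/scene_b.png')[80:220,210:370],None,fx=4,fy=4,interpolation=2))
T=snap('top','b');cv2.imwrite('pics/c3t.png',cv2.resize(cv2.imread('pics/top_b.png')[130:230,260:380],None,fx=5,fy=5,interpolation=2))
go([.548,-.2205,.094],down())
E
```

```text
t 1.1167 shift [0.0017 0.0011 0.1056] turn [-0.0001  0.002   0.0023] pos [ 0.5469 -0.2191  0.1996] F [-0.2 -0.2  0.4] open 0.0917
```

View pics/c3.png

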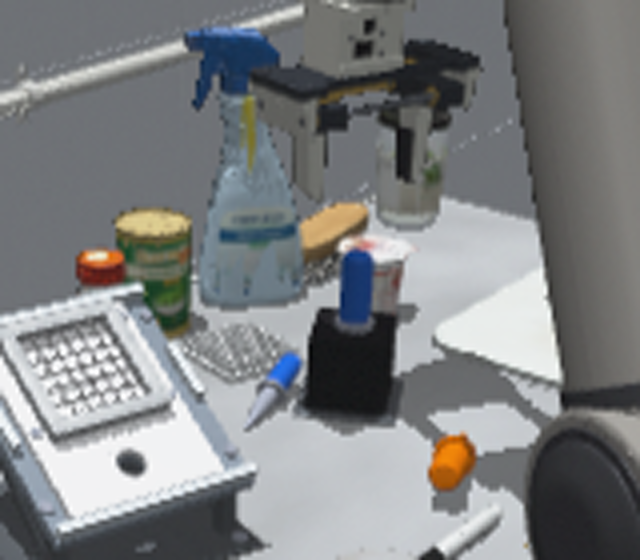

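View pics/c3t.png

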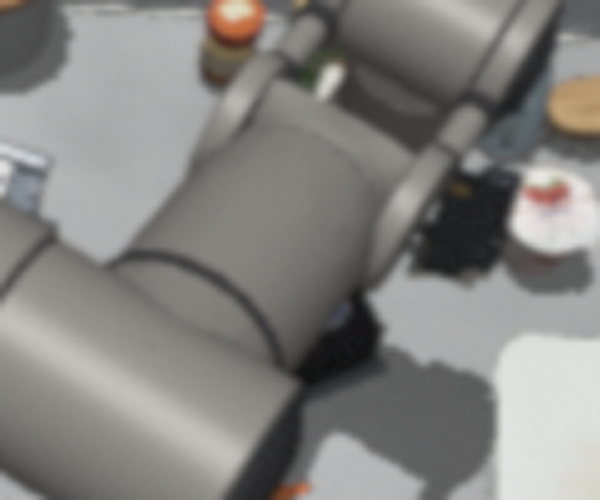

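The scene crop shows the pin still upright in the block at crop (357,290), with the open fingers above on either side. The orange piece has toppled on its own. Now I'll go down and grip.

>>> jog_arm(series=[[1, [0.002, 0.001, 0.03], [0, 0.002, 0.002]], [1, [0.002, 0.001, 0.065], [0, 0.002, 0.002]], [1, [0.002, 0.001, 0.09], [0, 0.002, 0.002]], [1, [0.002, 0.001, 0.107], [0, 0.002, 0.002]], [1, [0.002, 0.001, 0.107], [0, 0.002, 0.002]], [-1, [0.002, 0.001, 0.107], [0, 0.002, 0.002]], [-1, [0.002, 0.001, 0.107], [0, 0.002, 0.002]], [-1, [0.002, 0.001, 0.107], [0, 0.002, 0.002]], [-1, [0.002, 0.001, 0.107], [0, 0.002, 0.002]], [-1, [0.002, 0.001, 0.107], [0, 0.002, 0.002]], [-1, [0.002, 0.001, 0.107], [0, 0.002, 0.002]]], squeeze=40)

```text
time: 2.03
tool_pos: [0.5485, -0.222, 0.0945]
tool_rot: [3.141, -0.003, -0.292]
contact_force: [0.1, -0.0, -0.0]
opening: 0.0567
```

```bash
python3 - <<'E'
from h import *
go([.548,-.2205,.27],down())
E
```

```text
t 2.0333 shift [-0.0003 -0.0013 -0.1755] turn [ 0.0003 -0.0032 -0.0024] pos [ 0.5485 -0.222   0.0945] F [ 0.1 -0.  -0. ] open 0.0567
```

>>> jog_arm(series=[[-1, [0, 0, 0], [0, 0, 0]], [-1, [0, 0, 0], [0, 0, 0]], [-1, [0, 0, 0], [0, 0, 0]], [-1, [0, 0, 0], [0, 0, 0]], [-1, [0, 0, 0], [0, 0, 0]], [-1, [0, 0, 0], [0, 0, 0]], [-1, [0, 0, 0], [0, 0, 0]]], squeeze=40)

```text
time: 2.62
tool_pos: [0.5482, -0.2217, 0.0937]
tool_rot: [-3.141, -0.002, -0.292]
contact_force: [0.5, 0.9, 0.2]
opening: 0.0268
```

>>> jog_arm(series=[[-1, [0, 0, -0.015], [0, 0, 0]], [-1, [0, 0, -0.04], [0, 0, 0]], [-1, [0, 0, -0.07], [0, 0, 0]], [-1, [0, 0, -0.105], [0, 0, 0]], [-1, [0, 0, -0.14], [0, 0, 0]], [-1, [0, 0, -0.175], [0, 0, 0]], [-1, [0, 0, -0.2], [0, 0, 0]], [-1, [0, 0, -0.2], [0, 0, 0]]], squeeze=50)

```text
time: 3.28
tool_pos: [0.5494, -0.2229, 0.2998]
tool_rot: [3.139, -0.012, -0.292]
contact_force: [0.5, -0.2, -0.8]
opening: 0.027
```

```bash
python3 - <<'E'
from h import *
d=snap('scene','d')
cv2.imwrite('pics/c4.png',cv2.resize(cv2.imread('pics/scene_d.png')[40:220,210:370],None,fx=3,fy=3,interpolation=2))
go(FH+.145*frame(PSI)[:,2],sl())
E
```

```text
t 3.3333 shift [-0.2035 -0.3089  0.0835] turn [ 0.0023  0.516  -0.0021] pos [ 0.5486 -0.2224  0.2964] F [-0.7 -0.2 -2.9] open 0.0274
```

View pics/c4.png

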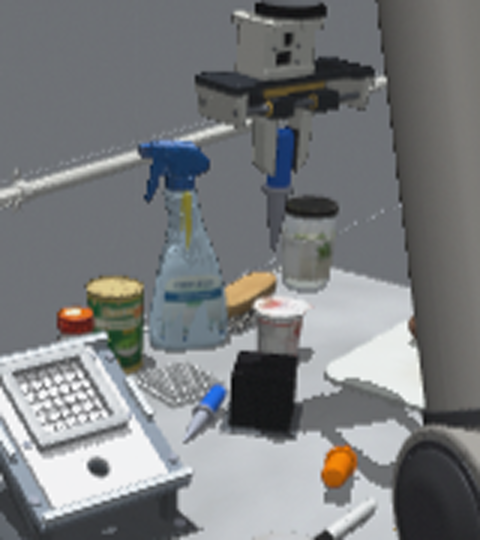

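The crop shows the pin held between the fingers and clear of the holder, perhaps leaning a little. I'll move to hover above the plate hole.

>>> jog_arm(series=[[-1, [-0.02, -0.026, 0.0], [0, 0.04, 0]], [-1, [-0.04, -0.055, 0.0], [0, 0.09, 0]], [-1, [-0.065, -0.085, 0.0], [0, 0.15, 0]], [-1, [-0.09, -0.115, 0.0], [0, 0.21, 0]], [-1, [-0.11, -0.145, 0.0], [0, 0.27, 0]], [-1, [-0.13, -0.175, 0.0], [0, 0.33, 0]], [-1, [-0.15, -0.205, 0.005], [0, 0.39, 0]], [-1, [-0.17, -0.235, 0.015], [0, 0.44, 0]], [-1, [-0.185, -0.265, 0.03], [0, 0.48, 0]], [-1, [-0.198, -0.29, 0.05], [0.002, 0.516, -0.002]], [-1, [-0.2035, -0.309, 0.07], [0.002, 0.516, -0.002]], [-1, [-0.2035, -0.309, 0.0835], [0.002, 0.516, -0.002]]])

```text
time: 4.33
tool_pos: [0.4391, 0.1357, 0.2059]
tool_rot: [3.141, -0.513, -0.284]
contact_force: [0.1, -0.4, -2.2]
opening: 0.0271
```

>>> jog_arm(series=[[-1, [0, 0, 0], [0, 0, 0]], [-1, [0, 0, 0], [0, 0, 0]]])

```text
time: 4.5
tool_pos: [0.4407, 0.1324, 0.2078]
tool_rot: [3.14, -0.514, -0.288]
contact_force: [0.3, -0.0, -1.4]
opening: 0.0274
```

```bash
python3 - <<'E'
from h import *
go(FH+.145*frame(PSI)[:,2],sl())
d=snap('scene','e');T=snap('top','e')
a=cv2.resize(cv2.imread('pics/scene_e.png')[90:230,180:280],None,fx=4,fy=4,interpolation=2)
b=cv2.resize(cv2.imread('pics/top_e.png')[130:230,200:300],None,fx=4,fy=5.6,interpolation=2)
cv2.imwrite('pics/c5.png',np.hstack([a,b])); print(a.shape,b.shape)
E
```

```text
t 4.5 shift [ 0.0039 -0.     -0.0013] turn [0.001  0.0098 0.0016] pos [0.4407 0.1324 0.2078] F [ 0.3 -0.  -1.4] open 0.0274
(560, 400, 3) (560, 400, 3)
```

View pics/c5.png

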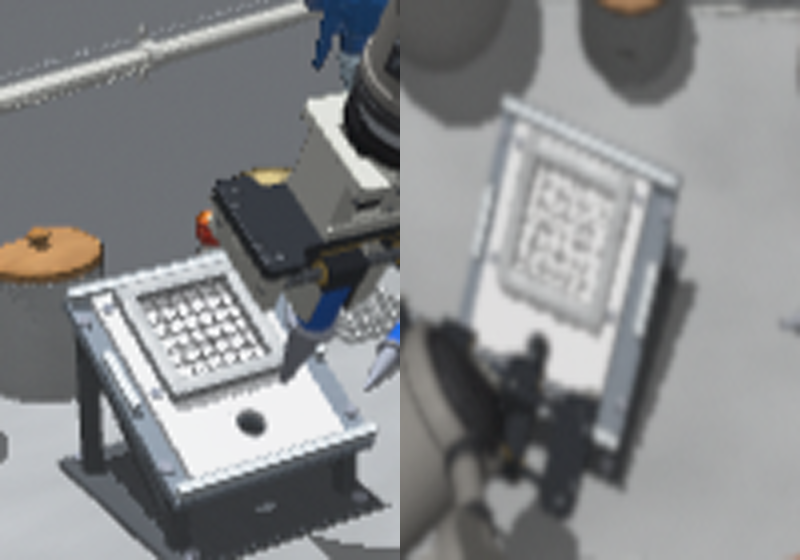

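```bash
python3 - <<'E'
from h import *
d=dict(np.load('pics/scene_e.npz')); s=status.observe()
A=Ro.from_euler('xyz',s['tool_rot']).as_matrix()
for l in(-.04,-.019,.0,.018,.05,.087): print(l,proj(d,s['tool_pos']+A[:,2]*l)[:2].round(1))
print('x+1cm',proj(d,s['tool_pos']+A[:,2]*.087+A[:,0]*.01)[:2].round(1))
im=d['img'][150:192,235:275]
hsv=cv2.cvtColor(im,cv2.COLOR_RGB2HSV)
cv2.imwrite('pics/c6.png',cv2.cvtColor(cv2.resize(im,None,fx=14,fy=14,interpolation=0),cv2.COLOR_RGB2BGR))
E
```

```text
-0.04 [264.1 155.3]
-0.019 [261.7 160.4]
0.0 [259.5 164.9]
0.018 [257.5 169. ]
0.05 [254.1 176.2]
0.087 [250.3 184.1]
x+1cm [248.7 181.3]
```

View pics/c6.png

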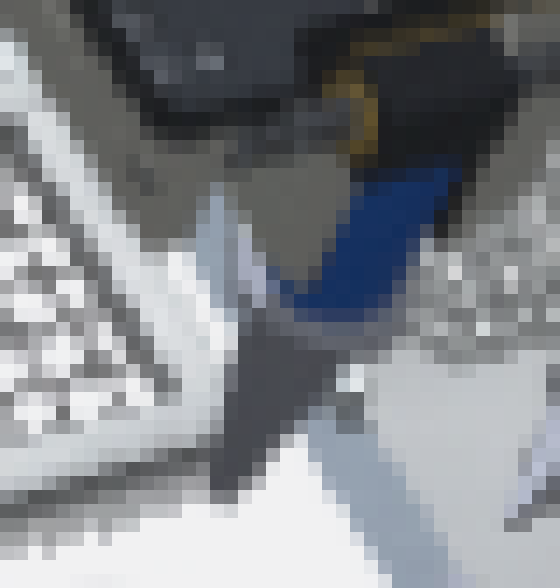

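The scene crop puts the tip at about (250.6,184.5). The prediction from the tool pose is (250.3,184.1), so the pin is straight in the hand to within about 2° and the arm agrees with the camera. Now I'll lower it so the tip goes about 8 mm into the plate hole.

>>> jog_arm(series=[[-1, [0.004, 0, 0], [0.001, 0.01, 0.0015]], [-1, [0.0044, 0, 0.01], [0.001, 0.01, 0.0015]], [-1, [0.0044, 0, 0.025], [0.001, 0.01, 0.0015]], [-1, [0.0044, 0, 0.04], [0.001, 0.01, 0.0015]], [-1, [0.0044, 0, 0.05], [0.001, 0.01, 0.0015]], [-1, [0.0044, 0, 0.056], [0.001, 0.01, 0.0015]], [-1, [0.0044, 0, 0.06], [0.001, 0.01, 0.0015]], [-1, [0.0044, 0, 0.064], [0.001, 0.01, 0.0015]], [-1, [0.0044, 0, 0.068], [0.001, 0.01, 0.0015]], [-1, [0.0044, 0, 0.068], [0.001, 0.01, 0.0015]]])

```text
time: 5.43
tool_pos: [0.4782, 0.1219, 0.1527]
tool_rot: [-3.138, -0.528, -0.292]
contact_force: [0.7, 0.4, -1.8]
opening: 0.0269
```

```bash
cat >> h.py <<'E'
def st():
    s=status.observe();R=frame(PSI);A=Ro.from_euler('xyz',s['tool_rot']).as_matrix()
    print('t',round(s['time'],2),'TCP in FH mm',(R.T@(s['tool_pos']-FH)*1000).round(2),'F fh',(R.T@s['contact_force']).round(2),'M tool',(R.T@s['torque']).round(3),'ang err',(Ro.from_matrix(A.T@sl())).as_rotvec().round(4),'open',round(s['opening'],4))
E
python3 - <<'E'
from h import *
st()
d=snap('scene','f')
cv2.imwrite('pics/c7.png',cv2.resize(cv2.imread('pics/scene_f.png')[140:230,190:290],None,fx=7,fy=6.5,interpolation=2))
E
```

```text
t 5.43 TCP in FH mm [ 2.32  0.63 76.52] F fh [-0.38  0.58 -1.81] M tool [ 0.039  0.581 -0.015] ang err [-0.0019 -0.0044 -0.0023] open 0.0269
```

View pics/c7.png

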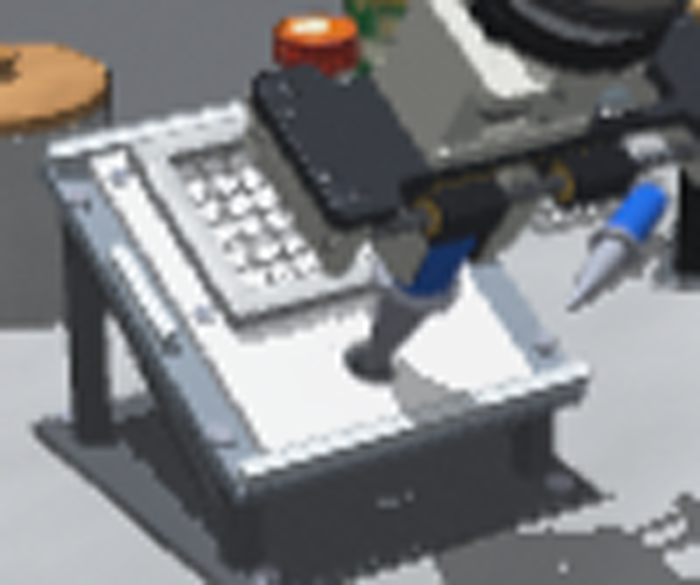

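The pin tip is inside the plate hole, with the hole's dark rim still near px (243,195). The plate hasn't moved and the pin sits on its -y side, as it should. I'll correct x slightly and carry on down.

>>> jog_arm(series=[[-1, [0, 0, 0], [0, 0, 0]], [-1, [0, 0, 0], [0, 0, 0]]])

```text
time: 5.65
tool_pos: [0.4781, 0.1222, 0.1532]
tool_rot: [-3.138, -0.529, -0.292]
contact_force: [-0.4, 0.1, -1.3]
opening: 0.027
```

```bash
python3 -c "
from h import *
st()"
```

```text
t 5.65 TCP in FH mm [ 2.48  0.85 77.11] F fh [-1.02  0.02 -0.96] M tool [0.025 0.555 0.021] ang err [-0.0025 -0.005  -0.0022] open 0.027
```

>>> jog_arm(series=[[-1, [-0.001, 0.0003, 0], [-0.002, -0.005, -0.002]], [-1, [-0.002, 0.0005, 0.003], [-0.002, -0.005, -0.002]], [-1, [-0.002, 0.0005, 0.006], [-0.002, -0.005, -0.002]], [-1, [-0.002, 0.0005, 0.009], [-0.002, -0.005, -0.002]], [-1, [-0.002, 0.0005, 0.012], [-0.002, -0.005, -0.002]], [-1, [-0.002, 0.0005, 0.015], [-0.002, -0.005, -0.002]], [-1, [-0.002, 0.0005, 0.018], [-0.002, -0.005, -0.002]], [-1, [-0.002, 0.0005, 0.018], [-0.002, -0.005, -0.002]]])

```text
time: 6.32
tool_pos: [0.4851, 0.1194, 0.1357]
tool_rot: [3.141, -0.522, -0.29]
contact_force: [0.4, 0.8, -1.3]
opening: 0.0271
```

```bash
python3 -c "
from h import *
st()"
```

```text
t 6.32 TCP in FH mm [ 0.17  0.15 58.18] F fh [-0.49  0.87 -1.16] M tool [ 0.025  0.552 -0.06 ] ang err [ 0.0002  0.0012 -0.0001] open 0.0271
```

>>> jog_arm(series=[[-1, [0, 0, 0.002], [0, 0, 0]], [-1, [0, 0, 0.004], [0, 0, 0]], [-1, [0, 0, 0.006], [0, 0, 0]], [-1, [0, 0, 0.008], [0, 0, 0]], [-1, [0, 0, 0.008], [0, 0, 0]]])

```text
time: 6.73
tool_pos: [0.4893, 0.1188, 0.1294]
tool_rot: [-3.14, -0.524, -0.29]
contact_force: [1.1, 2.4, -3.4]
opening: 0.0272
```

```bash
python3 -c "
from h import *
st()"
```

```text
t 6.73 TCP in FH mm [ 0.7   0.8  50.61] F fh [-1.35  2.64 -3.13] M tool [0.797 0.434 0.058] ang err [-0.0013 -0.0001 -0.0001] open 0.0272
```

>>> jog_arm(series=[[-1, [0, 0, 0.002], [0, 0, 0]], [-1, [0, 0, 0.004], [0, 0, 0]], [-1, [0, 0, 0.006], [0, 0, 0]], [-1, [0, 0, 0.008], [0, 0, 0]], [-1, [0, 0, 0.008], [0, 0, 0]]])

```text
time: 7.15
tool_pos: [0.4929, 0.1172, 0.1222]
tool_rot: [-3.141, -0.523, -0.29]
contact_force: [2.1, 2.2, -2.9]
opening: 0.0276
```

```bash
python3 -c "
from h import *
st()"
```

```text
t 7.15 TCP in FH mm [ 0.44  0.29 42.42] F fh [-0.22  2.66 -3.19] M tool [ 0.737  0.275 -0.008] ang err [-0.0001  0.0006 -0.0001] open 0.0276
```

>>> jog_arm(series=[[-1, [0, 0, 0.002], [0, 0, 0]], [-1, [0, 0, 0.004], [0, 0, 0]], [-1, [0, 0, 0.006], [0, 0, 0]], [-1, [0, 0, 0.006], [0, 0, 0]]])

```text
time: 7.48
tool_pos: [0.4957, 0.1163, 0.117]
tool_rot: [-3.142, -0.523, -0.29]
contact_force: [2.3, 1.7, -3.1]
opening: 0.0272
```

```bash
python3 -c "
from h import *
st()"
```

```text
t 7.48 TCP in FH mm [ 0.35  0.21 36.43] F fh [-0.07  2.25 -3.5 ] M tool [ 0.716  0.255 -0.011] ang err [ 0.      0.0007 -0.0002] open 0.0272
```

>>> jog_arm(series=[[-1, [0, 0, 0.0015], [0, 0, 0]], [-1, [0, 0, 0.003], [0, 0, 0]], [-1, [0, 0, 0.0045], [0, 0, 0]], [-1, [0, 0, 0.006], [0, 0, 0]], [-1, [0, 0, 0.006], [0, 0, 0]]])

```text
time: 7.9
tool_pos: [0.4985, 0.1155, 0.1118]
tool_rot: [-3.141, -0.523, -0.29]
contact_force: [1.8, 2.9, -1.6]
opening: 0.027
```

```bash
python3 -c "
from h import *
st()"
```

```text
t 7.9 TCP in FH mm [ 0.33  0.23 30.55] F fh [-0.02  3.29 -1.83] M tool [0.708 0.285 0.024] ang err [-0.      0.0007 -0.0001] open 0.027
```

>>> jog_arm(series=[[-1, [0, 0, 0.0015], [0, 0, 0]], [-1, [0, 0, 0.003], [0, 0, 0]], [-1, [0, 0, 0.0045], [0, 0, 0]], [-1, [0, 0, 0.006], [0, 0, 0]], [-1, [0, 0, 0.006], [0, 0, 0]]])

```text
time: 8.32
tool_pos: [0.5013, 0.1146, 0.1066]
tool_rot: [-3.142, -0.523, -0.29]
contact_force: [2.1, 3.5, -2.1]
opening: 0.0269
```

```bash
python3 -c "
from h import *
st()"
```

```text
t 8.32 TCP in FH mm [ 0.29  0.22 24.52] F fh [-0.16  3.95 -2.28] M tool [ 0.715  0.383 -0.028] ang err [-0.      0.0008 -0.0001] open 0.0269
```

>>> jog_arm(series=[[-1, [0, 0, 0.001], [0, 0, 0]], [-1, [0, 0, 0.002], [0, 0, 0]], [-1, [0, 0, 0.003], [0, 0, 0]], [-1, [0, 0, 0.003], [0, 0, 0]]])

```text
time: 8.65
tool_pos: [0.5027, 0.1142, 0.1041]
tool_rot: [-3.141, -0.523, -0.29]
contact_force: [1.6, 1.7, -1.0]
opening: 0.027
```

```bash
python3 -c "
from h import *
st()"
```

```text
t 8.65 TCP in FH mm [ 0.33  0.23 21.64] F fh [ 0.44  2.06 -1.44] M tool [ 0.676  0.337 -0.011] ang err [-0.0001  0.0006 -0.0002] open 0.027
```

>>> jog_arm(series=[[-1, [0, 0, 0.001], [0, 0, 0]], [-1, [0, 0, 0.002], [0, 0, 0]], [-1, [0, 0, 0.002], [0, 0, 0]]])

```text
time: 8.9
tool_pos: [0.5033, 0.1141, 0.1031]
tool_rot: [-3.141, -0.524, -0.29]
contact_force: [-6.7, 4.2, 7.9]
opening: 0.0271
```

```bash
python3 -c "
from h import *
st()
d=snap('scene','g')
cv2.imwrite('pics/c8.png',cv2.resize(cv2.imread('pics/scene_g.png')[140:230,190:290],None,fx=7,fy=6.5,interpolation=2))
"
```

```text
t 8.9 TCP in FH mm [ 0.31  0.26 20.48] F fh [-2.68  2.11 10.69] M tool [ 0.342  0.567 -0.011] ang err [-0.0002 -0.0002 -0.0001] open 0.0271
```

View pics/c8.png

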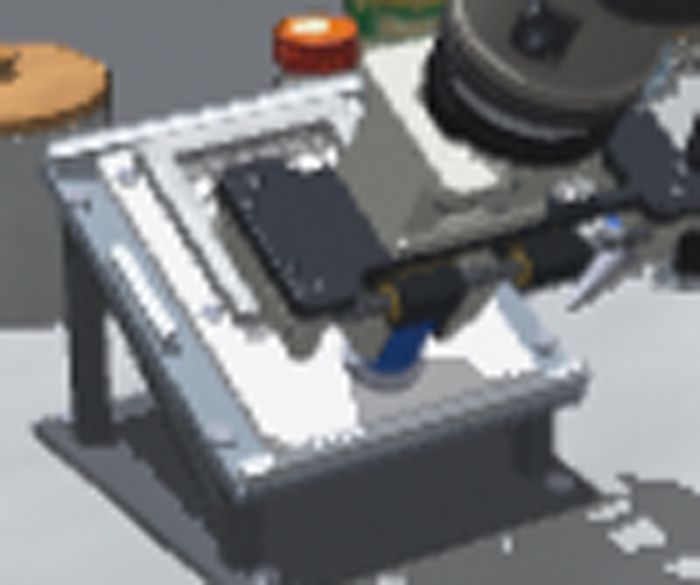

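Fz rose to about 11 N at TCP height 20.5 mm, where the collar was expected to land. The picture shows the collar on the plate at crop (385,375). I'll press a little more, release and back off.

>>> jog_arm(series=[[-1, [0, 0, 0.0008], [0, 0, 0]], [-1, [0, 0, 0.0008], [0, 0, 0]], [-0.2, [0, 0, 0], [0, 0, 0]], [0.5, [0, 0, 0], [0, 0, 0]], [0.5, [0, 0, 0], [0, 0, 0]], [0.5, [0, 0, 0], [0, 0, 0]], [0.5, [0, 0, 0], [0, 0, 0]], [0.5, [0, 0, 0], [0, 0, 0]], [0.5, [0, 0, 0], [0, 0, 0]], [0.5, [0, 0, 0], [0, 0, 0]]])

```text
time: 9.78
tool_pos: [0.5036, 0.1139, 0.1024]
tool_rot: [-3.142, -0.523, -0.29]
contact_force: [0.9, -0.5, 0.9]
opening: 0.0685
```

```bash
python3 -c "
from h import *
st()"
```

```text
t 9.78 TCP in FH mm [ 0.28  0.15 19.66] F fh [ 1.32 -0.23  0.28] M tool [ 0.014  0.328 -0.047] ang err [ 0.0001  0.0008 -0.0003] open 0.0685
```

>>> jog_arm(series=[[0.5, [0, 0, -0.02], [0, 0, 0]], [0.5, [0, 0, -0.05], [0, 0, 0]], [0.5, [0, 0, -0.08], [0, 0, 0]], [0.5, [0, 0, -0.11], [0, 0, 0]], [0.5, [-0.04, 0, -0.13], [0, 0, 0]], [0.5, [-0.08, 0.03, -0.15], [0, 0, 0]], [0.5, [-0.1, 0.07, -0.16], [0, 0, 0]], [0.5, [-0.12, 0.11, -0.17], [0, 0, 0]], [0.5, [-0.13, 0.15, -0.18], [0, 0, 0]], [0.5, [-0.13, 0.15, -0.18], [0, 0, 0]]])

```text
time: 10.62
tool_pos: [0.2739, 0.0379, 0.1923]
tool_rot: [3.14, -0.518, -0.288]
contact_force: [-0.3, -0.5, 0.0]
opening: 0.0687
```

```bash
python3 - <<'E'
from h import *
R=frame(PSI); o=np.array([.52726,.10077,.09493])
S=snap('scene','h');T=snap('top','h')
a=cv2.resize(cv2.imread('pics/scene_h.png')[130:230,190:290],None,fx=4,fy=4,interpolation=2)
b=cv2.resize(cv2.imread('pics/top_h.png')[130:230,200:300],None,fx=4,fy=4,interpolation=2)
cv2.imwrite('pics/c9.png',np.hstack([a,b]))
k=4000
for n,d in(('scene',S),('top',T)):
    im=cv2.cvtColor(rect(d,R,o,(-.07,.16),(-.12,.12),k),cv2.COLOR_RGB2GRAY)
    for s0 in(.0,.05,.09):
        g=np.gradient(cv2.GaussianBlur(im[int((.16-s0-.004)*k):int((.16-s0+.004)*k)].mean(0).reshape(1,-1).astype(np.float32),(0,0),4).ravel())
        L=int(.035*k);i=L+np.argmax(g[L:L+80]);j=int(.165*k);j=j+np.argmin(g[j:j+80])
        print(n,s0,'plate edges',120-i/4,120-j/4,'c',(240-i/4-j/4)/2)
    # handle axis
    m=cv2.inRange(cv2.cvtColor(d['img'],cv2.COLOR_RGB2HSV),(105,130,40),(125,255,255))
    kk,l,s,c=cv2.connectedComponentsWithStats(m); 
    for i in range(1,kk):
        if s[i,4]>15: print(n,s[i],c[i].round(1))
    for nm,h in(('collar',0),('grip',.037),('end',.068)): print(nm,proj(d,FH+R[:,2]*h)[:2].round(1))
E
```

```text
scene 0.0 plate edges 73.0 -57.25 c 7.875
scene 0.05 plate edges 73.25 -57.5 c 7.875
scene 0.09 plate edges 73.0 -57.5 c 7.75
scene [257  88  23  19 242] [267.7  95.1]
scene [277 168   8   9  41] [281.  171.9]
scene [241 179  13  18 153] [247.  187.6]
collar [244.5 195.1]
grip [248.  187.8]
end [251.1 181.4]
top 0.0 plate edges 72.0 -58.75 c 6.625
top 0.05 plate edges 73.0 -58.5 c 7.25
top 0.09 plate edges 72.5 -58.25 c 7.125
top [356 112  16  13  64] [363.6 119.6]
top [309 181  11   6  47] [314.1 183.6]
top [229 191   8   7  42] [232.6 193.7]
collar [235.2 191.8]
grip [233. 193.]
end [231.1 194. ]
```

View pics/c9.png

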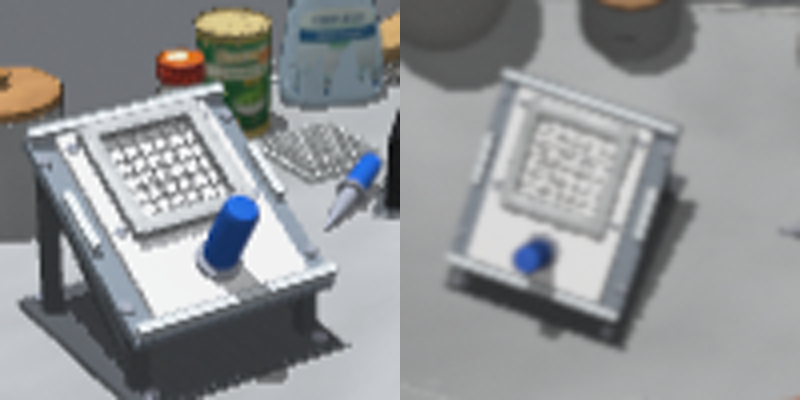

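```bash
python3 - <<'E'
from h import *
R=frame(PSI); S=dict(np.load('pics/scene_h.npz'));T=dict(np.load('pics/top_h.npz'))
m=cv2.inRange(cv2.cvtColor(S['img'],cv2.COLOR_RGB2HSV),(105,120,40),(125,255,255))[170:205,235:265]
L=[]
for v in range(m.shape[0]):
    r=np.where(m[v])[0]
    if len(r)>2: L.append((v+170,r.min()+235,r.max()+235))
print(L)
# predicted silhouette of handle for nominal seated pin at several offsets
def sil(dv,ang=(0,0)):
    Rr=R@Ro.from_rotvec([ang[0],ang[1],0]).as_matrix()
    a=np.linspace(0,2*np.pi,60); pts=[]
    for h in(.006,.068): pts.append(FH+R@np.array(dv)+ (Rr@np.stack([.014*np.cos(a),.014*np.sin(a),h+0*a])).T)
    return proj(S,np.vstack(pts))[:,:2]
for n,dv in(('nominal',[0,0,0]),('+5mm up',[0,0,.005])):
    p=sil(dv); print(n,p.min(0).round(1),p.max(0).round(1))
ys,xs=np.nonzero(m); p=np.c_[xs+235,ys+170]; print('mask bbox',p.min(0)-.5,p.max(0)+.5)
hull=cv2.minAreaRect(p.astype(np.float32)); print(hull); print('nom',cv2.minAreaRect(sil([0,0,0]).astype(np.float32)))
P=cloud(S); q=P[170:205,235:265][m>0]; l=(q-FH)@R
print('local handle cloud',np.percentile(l,[5,50,95],axis=0).round(4))
from scipy.optimize import least_squares
f=lambda x:np.hypot(l[:,0]-x[0]-x[2]*l[:,2],l[:,1]-x[1]-x[3]*l[:,2])-.014
s=l[:,2]<.06; r=least_squares(lambda x:f(x)[s],[0,0,0,0],loss='soft_l1',f_scale=.002); print('axis fit',r.x.round(4)); print('end h',np.sort(l[:,2])[-12:].round(4))
st()
E
```

```text
[(179, np.int64(247), np.int64(251)), (180, np.int64(246), np.int64(253)), (181, np.int64(246), np.int64(253)), (182, np.int64(245), np.int64(253)), (183, np.int64(245), np.int64(254)), (184, np.int64(244), np.int64(253)), (185, np.int64(244), np.int64(253)), (186, np.int64(243), np.int64(252)), (187, np.int64(243), np.int64(252)), (188, np.int64(242), np.int64(251)), (189, np.int64(242), np.int64(251)), (190, np.int64(242), np.int64(250)), (191, np.int64(241), np.int64(250)), (192, np.int64(241), np.int64(249)), (193, np.int64(241), np.int64(249)), (194, np.int64(241), np.int64(248)), (195, np.int64(242), np.int64(248)), (196, np.int64(243), np.int64(247))]
nominal [240.4 177.4] [255.9 198. ]
+5mm up [240.8 176.3] [256.4 197. ]
mask bbox [240.5 178.5] [254.5 196.5]
((247.00003051757812, 187.50001525878906), (8.497057914733887, 18.782970428466797), 26.56505012512207)
nom ((247.99322509765625, 187.65054321289062), (10.045615196228027, 21.503398895263672), 26.567914962768555)
local handle cloud [[-0.0122 -0.0034  0.0134]
 [-0.0042  0.0095  0.0488]
 [ 0.0092  0.0152  0.0679]]
axis fit [ 0.0022  0.0006 -0.0124  0.0007]
end h [0.0677 0.0677 0.0678 0.0678 0.068  0.0682 0.0683 0.0688 0.0695 0.0696
 0.07   0.0703]
t 10.72 TCP in FH mm [-125.27 -139.86  196.8 ] F fh [ 0.18 -0.19  0.11] M tool [ 0.027  0.338 -0.076] ang err [ 0.004   0.0037 -0.0054] open 0.0688
```

The pin is seated: the handle end is 68 mm above the plate as expected, and the axis tilt is about 0.012 rad. The arm is clear, so I'm handing in.

```bash
python3 -c "
from h import *
print(job.hand_in())"
```

```text
the job is handed in; nothing more can be done
None
```

I took the large blue-handled pin out of the black holder and lowered it square to the 30° slope along the bed hole's axis. Its taper drew the plate across, and the collar landed at about 11 N. I then released it, backed the arm clear and handed in at about 10.7 s. No verdict was reported.

**Seating:** the handle's end stood about 68 mm above the plate, as it should when the collar is flush. The pin's axis was about 0.012 rad off the hole's axis, within the 0.09 limit.

**Tip before the plate moved:** the tip went about 10 mm into the plate hole while the plate was still about 4.8 mm out of line.

**Plate alignment:** the least certain result. The plate moved about 3.0 mm in the scene view and 2.9 mm in the top view, from an estimated 4.7–4.8 mm. That leaves it roughly 1.8 mm out, against a limit of 2.5 mm. The clearance around the seated pin allows at most about 1.5 mm, so the start estimate is probably a little high.

**Camera agreement:** the two cameras differed by about 1 mm across the slope and 2.5 mm along it, so I used their mean.

**Other objects:** the arm was not brought into contact with the tub, spare frame or pusher block, though I did not measure their final positions. A small orange decoy toppled during the first move, before the gripper touched anything.

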